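# Snap the long pattern roller into its spring-clip stand

### The arm

A 6-joint arm with a two-finger parallel gripper is mounted at the origin on the work surface. World frame = base frame: x ahead of the robot, y to its left, z up, the work surface at z = 0. Lengths are in mm, angles in rad, forces in N, time in s.
With the tool pointing down it reaches from about 275 to 750 mm from the base axis. Payload 10.2 kg.
Tool frame: the origin (TCP) lies midway between the tips of the shut fingers; the grasp point (between the pads) lies 19 mm behind it (ctrl.tcp_to_grasp is the z of the grasp point in the tool frame, in mm); z points along the fingers, y is the direction in which the jaws open and shut (so a half turn about z gives the same grasp; the last joint's range is limited). The gripper opens to 85 mm and grips with 20 to 120 N. Pads are 22 mm wide; open, the fingers measure 114 mm over their backs; the gripper's body (76 mm by 85 mm) begins 54 mm behind the grasp point. The pads swing forward as they close: fully open they stand 13 mm farther back than shut.
Start: joints at [0.892, 0.313, 1.498, -0, 1.331, -0.223], TCP at [231.108, 471.402, 231.294] pointing down, gripper open.
Joint ranges: [-2.94, 2.94], [-0.97, 2.17], [0.19, 2.56], [-1.23, 4.37], [0.02, 3.11], [-2.88, 2.88]. Speed limits (rad/s): [2.39, 2.39, 3.01, 3.14, 3.14, 3.14].

### API

Orientations are given as a unit quaternion [w, x, y, z].
In Python, from rig import sensors, capture, order, ctrl gives the robot as it stands. The module is installed in compiled form; this text tells all that it offers.
- The arm moves only by the tool play_rows, never from a script. Its argument "deltas" is a list of rows, each a list of 7 numbers: the shift along the world's x, y, z in units of 40 mm (1.0 is 40 mm), then the turn, a rotation vector about the world's x, y, z in units of 6 degrees (1.0 is 6 degrees), then the opening, from -1 (shut) to 1 (fully open). A call has 1 to 8 rows; each row shifts and turns the commanded pose from where the row before left it; what a row does not reach is not made up. A row lasts 1/12 s, in which the tool goes at most 41.7 mm and 7.16 degrees, less where a joint would pass 70% of its speed; a pose out of reach is approached as far as the arm can. A call is refused whole if a number of a shift passes 1 or a number of a turn 1, either way. A call with a gripper value outside its range is refused whole. The fingers move at their own pace and stop on an object; "squeeze" is the grip in N (left out, the last holds). Time passes only in rows, so rows that do not move let the fingers close. It gives the time, the measured TCP pose, the force and the opening at its end, in the units of the state.
- sensors.sense(): the state, without advancing time (a new reading comes with each control period).
- capture(name): name is "side" or "top" or "wrist"; returns a dict with "pixels" (480x640x3 uint8, red, green, blue), "z_map" (480x640 float32, mm along the optical axis (not along the pixel's ray), 0 where there is no reading), "fx", "fy", "cx", "cy" (pixels), "eye" and "rotation" of the camera in the world; the wrist camera has in their place "tool_from_camera" (4x4, takes a point from camera to tool coordinates, whose origin is the TCP and whose axes are the flange's). Camera axes: x right, y down, z forward; pixel columns grow to the right and rows downward; lengths in mm; the calibration is good to about 2 mm. A picture is of the moment at which its call begins: read the wrist's pose just before it.
- order.finish_job(): hands the job in, once; it reports no verdict.
The state is a dict: "time_s": time; "joints": joint angles; "dq": joint speeds; "tau": joint torques, N m; "eef_pos": TCP position; "ee_rot": TCP orientation; "force": force on the tool from outside, world axes, zero at the start; "wrist_torque": the same for the moment, N m; "grip_width": opening from 0.0 (shut) to 1.0 (fully open).
Only numpy, scipy, OpenCV 4.12 (cv2) and the standard library are available. Lean on these libraries where they do the work, as an engineer would, in place of code of your own. Each camera call takes 0.05 s, during which the arm holds its last target. There are 200 camera calls.

### The job

Take the longer of the two wooden pattern rollers from the drying rack and press it straight down between the two sprung steel clips of the bench stand until both have snapped shut over its ends and it sits fully home on its rests, then let go. The height of the rests is not known exactly, so feel for it: press gently and stop as soon as the roller is home, never leaning hard on it. Leave the shorter roller and the pottery as they are.

Things in the scene. Friction and masses are not known exactly. Their poses are not given: they have to be found in the camera images.
- roller: The longer wooden roller, hardwood on a steel core, 105 to 210 g, 130 mm long: barrel 32 mm in diameter, 96 mm long, with dark rings; at each end a stub 18 mm in diameter, 17 mm long, its last 5 mm chamfered at 45 degrees to 8 mm. Origin at its middle, on its axis; its y axis runs along it (turned any way about it). At the start it lies level in the rack, axis 38 mm above the table. Pinch it from above, across the barrel at mid-length.
- short_roller: The shorter wooden roller, 100 mm long overall (barrel 32 mm in diameter, 66 mm long), same wood; origin at its middle, y along its axis, 38 mm above the table. It lies parallel to the long roller in the rack, the axes 76 mm apart. It does not fit the stand and stays where it is.
- rack: The drying rack, fixed: a board 170 (x) by 100 (y) by 8 mm, origin at the centre of its underside. Each roller lies along its y axis in two V blocks, 10 mm thick, centred 28 mm either side of mid-length; between them only the board lies below the roller. The rollers lie at x = -38 and +38 mm; which is in which varies.
- stand: The bench stand, fixed: base board 90 (x) by 200 (y) by 10 mm, origin at the centre of its underside. A carriage, locked at a height set by hand and not reported, carries two U-shaped rests 55 mm either side of the middle (25 mm wide in x, with flared mouths, for the roller's stubs), two clips, and end plates 80 mm from the middle whose tops, 22 mm above the seated axis, are the highest parts.
- seat_low (a point): Where the middle of a seated roller lies with the carriage at its lowest: on the stand's axis, 50 mm above its underside. The roller lies along the stand's y axis, either way round. Under the barrel is only a cross bar 30 mm wide (x), its top 24 mm below the seated axis: room for fingers beside the barrel.
- seat_high (a point): The same with the carriage at its highest, 72 mm above the stand's underside; the true seat is anywhere between. Pressing down, the stubs meet the clips about 19 mm above the seat; it takes 8 to 14 N in all, easing about 12 mm above the seat; from 5 mm the clips pull it down with about 7 N onto the hard rests. Over 40 N between roller and stand (clips' grip, about 10 N, included) counts as forcing.
- clip_left (a joint): Outward travel, m, of the spring clip on the stand's +y end: 0 closed, about 0.0045 with the roller's end against its lip, at most 0.009; 1.6 N at 0 plus 0.8 N per mm. Its lip is a bar 8 mm thick along x, when closed centred 9 mm above the seated axis and 64.5 mm from the middle. Snapped over a seated roller it reads 0 to 0.002.
- clip_right (a joint): The same for the clip on the stand's -y end.
- teapot_a: Bystander: small sand-coloured teapot, about 110 mm long and 68 mm high, origin at the centre of its underside.
- teapot_b: Bystander: dark teapot, about 120 mm long and 75 mm high, origin at the centre of its underside.
- tea_cup: Bystander: brown cup, 58 mm wide and 55 mm high, standing between rack and stand, origin at the centre of its underside.
- glaze_jar: Bystander: white lidded jar, 54 mm wide and 70 mm high, standing between rack and stand, origin at the centre of its underside.
- bowl: Bystander: grey bowl, 150 mm wide and 65 mm high, origin at the centre of its underside.
- brush: Bystander: brush 170 mm long lying on the table.
- rib: Bystander: flat wooden rib, 100 by 50 by 8 mm, lying on the table.
There are look-alikes about, which are no part of the job. Leave any turquoise or yellow look-alike of the short_roller alone.

How it is judged (in metres and radians):
On the way, in this order (a step that is already met when the one before it is completed fails the run):
1. the long roller is lifted clear of the rack (height (world z) of roller above 0.08 m and contact force between roller and rack below 0.05 N), for 0.1 s.
2. the long roller is home between the two clips, both snapped shut over its ends (z of roller in the frame of stand between 0.046 and 0.074 m and x of roller in the frame of stand between -0.005 and 0.005 m and y of roller in the frame of stand between -0.003 and 0.003 m and angle between the y axis of roller and the y axis of stand, either way round below 0.06 rad and value of joint each of clip_left, clip_right below 0.003 m and contact force between roller and stand above 4 N), for 0.2 s.
At the end, for the whole second after the job is handed in: The long roller rests released in the stand: middle within 5 mm across and 3 mm along, axis 46 to 74 mm above the stand's underside and within 0.06 rad of its y axis, both clips under 3 mm from closed and gripping it (over 4 N); short roller in the rack, its axis 30 to 50 mm above the table (all of step 2 and contact force between roller and the fingers below 0.05 N and linear speed of roller below 0.02 m/s and height (world z) of short_roller between 0.03 and 0.05 m); the robot touches nothing.
It fails at once if the roller is forced against the stand with more than 40 N (contact force between roller and stand above 40 N).
It fails at once if the shorter roller is moved more than 20 mm (distance of short_roller from where it was at the start of the episode above 0.02 m).
It fails at once if a piece of pottery or a tool standing by is moved more than 25 mm (distance of any of teapot_a, teapot_b, tea_cup, glaze_jar, bowl, brush, rib from where it was at the start of the episode above 0.025 m).
It also fails if it takes over 53 s, if anything falls off the work surface, if the arm or the gripper's body presses on something with over 40 N, if the wrist force passes 120 N, or if a joint passes its speed limit or range.

## Working session

There is one attempt and no reset: what is moved stays moved. The work goes in short steps, Python scripts to look and compute and a tool call to move; the robot and the scene stay as the last step left them, time stands still between calls to the robot, and variables do not carry over. Pictures are saved under pics/ and viewed, about 8 in all and at most 12, crops included, and the job is handed in when it is done.

Besides the shell and the picture viewer there is one more tool, called as name([rows], argument=value, ...), one row to a line, values as JSON. play_rows: Moves the arm, as the interface text tells. Its arguments: {"type":"object","properties":{"deltas":{"type":"array","items":{"type":"array","items":{"type":"number"}}},"squeeze":{"type":"number"}},"required":["deltas"]}

```bash
mkdir -p pics; cat > h.py <<'E'
import numpy as np, cv2
from rig import sensors, capture, order, ctrl
from scipy.spatial.transform import Rotation as R
def rot(c):
    r=np.array(c["rotation"],float)
    return r if r.shape==(3,3) else R.from_quat(r[[1,2,3,0]]).as_matrix()
def cloud(c):
    z=c["z_map"]; v,u=np.indices(z.shape)
    p=np.stack([(u-c["cx"])/c["fx"]*z,(v-c["cy"])/c["fy"]*z,z],-1)
    return p@rot(c).T+np.array(c["eye"])
def ray(c,u,v,h):
    d=rot(c)@np.array([(u-c["cx"])/c["fx"],(v-c["cy"])/c["fy"],1]); e=np.array(c["eye"])
    return e+d*(h-e[2])/d[2]
def save(n,im): cv2.imwrite(f"pics/{n}.png",cv2.cvtColor(im,cv2.COLOR_RGB2BGR))
E
python3 - <<'E'
from h import *
import pickle
for n in ("top","side"):
    c=capture(n); save(n,c["pixels"]); pickle.dump(c,open(n+".pkl","wb"))
    print(n,c["eye"],np.round(rot(c),3).tolist(),c["fx"])
print(sensors.sense(),ctrl.tcp_to_grasp)
E
```

```text
top [3.88029466e+02 1.20828352e+00 1.41240549e+03] [[0.019, -0.992, 0.128], [-1.0, -0.019, 0.001], [0.002, -0.128, -0.992]] 574.8734060016894
side [  520.92598957 -1130.07361231  1073.45041691] [[1.0, 0.002, 0.022], [-0.016, -0.651, 0.759], [0.016, -0.759, -0.651]] 570.244941309234
{'time_s': 0.1, 'joints': array([ 8.91630061e-01,  3.13434806e-01,  1.49836257e+00,  2.68208550e-06,
        1.33100729e+00, -2.23374060e-01]), 'dq': array([-1.20306921e-03, -3.76637969e-04, -1.65157974e-03,  1.01276570e-04,
        1.18284000e-03, -2.20737856e-05]), 'tau': array([ 1.76001478e-03, -4.12903547e+01, -2.60143930e+01, -2.73410287e-04,
        3.03571273e-03, -6.49822042e-06]), 'eef_pos': array([230.94059672, 471.22082913, 230.77089854]), 'ee_rot': array([-2.65457242e-04,  2.25928796e-01,  9.74143630e-01, -5.44774194e-04]), 'force': array([-0.15142172,  0.31775848,  0.05042886]), 'wrist_torque': array([ 0.01283393,  0.0085796 , -0.0204039 ]), 'grip_width': 1.0025274221447487} -18.700000000000003
```

View pics/top.png

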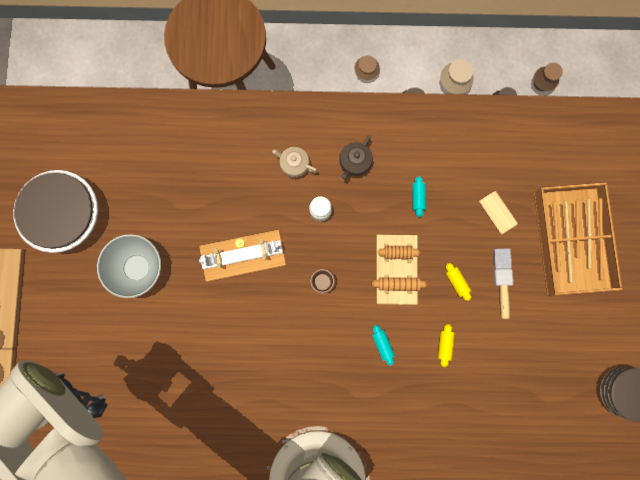

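View pics/side.png

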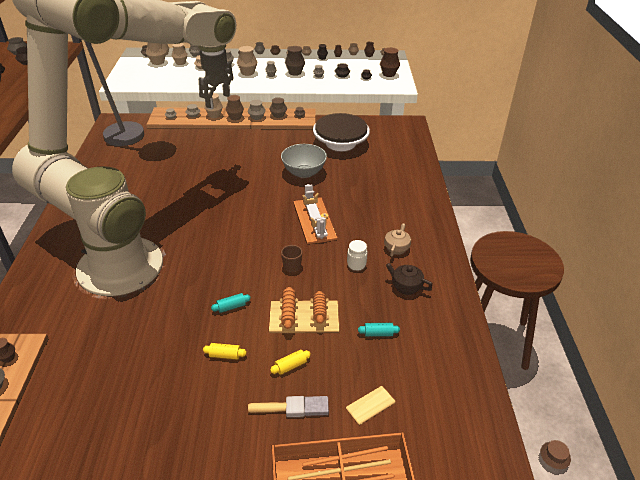

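The top view shows the stand at (243,255) and the rack at (397,269). Things that could be taken for the long roller:
- wooden roller at (399,284), which looks longer
- wooden roller at (399,252), which looks shorter
- turquoise look-alikes at (419,196) and (383,345)
- yellow look-alikes at (458,282) and (447,345)

By the description I choose (399,284). Next I check it in a close crop and measure.

```bash
python3 - <<'E'
from h import *
import pickle
c=pickle.load(open("top.pkl","rb")); im=c["pixels"]; P=cloud(c)
a=cv2.resize(im[225:315,365:430],None,fx=6,fy=6,interpolation=cv2.INTER_CUBIC)
b=cv2.resize(im[222:288,190:295],None,fx=4,fy=6,interpolation=cv2.INTER_CUBIC)
b=cv2.resize(im[225:288,192:292],None,fx=4,fy=4,interpolation=cv2.INTER_CUBIC)
o=np.zeros((540,790,3),np.uint8);o[:a.shape[0],:a.shape[1]]=a;o[:b.shape[0],390:790]=b;save("crop",o)
# rollers by height
def desc(n,m):
    q=P[m]; xy=q[:,:2].astype(np.float32)
    r=cv2.minAreaRect(xy); print(n,len(q),"rect",np.round(r[0],1),np.round(r[1],1),round(r[2],1),"z pct",np.round(np.percentile(q[:,2],[5,50,95,99]),1))
    mu=xy.mean(0);w,v=np.linalg.eigh(np.cov((xy-mu).T));print("  mean",mu,"axis",v[:,1])
v,u=np.indices(im.shape[:2]); z=P[...,2]
box=lambda u0,u1,v0,v1:(u>=u0)&(u<u1)&(v>=v0)&(v<v1)&(c["z_map"]>0)
hsv=cv2.cvtColor(im,cv2.COLOR_RGB2HSV)
desc("long",box(365,432,269,300)&(z>32)); desc("short",box(365,432,238,269)&(z>32))
desc("rack",box(365,432,225,315)&(z>4)&(z<14))
desc("stand base",box(190,295,222,290)&(z>5)); desc("stand mech",box(190,295,222,290)&(z>25))
desc("cup",box(305,340,265,298)&(z>30));desc("jar",box(305,336,190,226)&(z>30));desc("bowl",box(90,170,225,305)&(z>30))
print("px rays", ray(c,373,284.5,38),ray(c,426,284.5,38))
E
```

```text
long 677 rect [ 463.4 -186. ] [129.3  43.5] 88.7 z pct [37.9 50.1 56.9 59.4]
  mean [ 462.9583  -185.25775] axis [-2.89355867e-04  9.99999958e-01]
short 506 rect [ 539.2 -184.6] [44.1 98.7] 1.1 z pct [35.5 49.6 56.7 58.6]
  mean [ 538.0188  -182.78313] axis [8.02936650e-04 9.99999678e-01]
rack 1893 rect [ 500.2 -189.3] [220.  163.6] 0.5 z pct [ 4.4  7.9 12.5 13.5]
  mean [ 501.2372  -183.25763] axis [-0.9999986  -0.00167575]
stand base 3196 rect [527.  195.9] [165.6 258.1] 1.1 z pct [ 5.7 12.6 60.9 72.7]
  mean [526.3914  193.44939] axis [-0.18365066  0.98299157]
stand mech 1011 rect [531.7 196. ] [ 56.1 196.4] 13.1 z pct [25.6 30.5 71.  76. ]
  mean [527.1658  195.58029] axis [-0.22299065  0.97482058]
cup 192 rect [465.8  -1.4] [54.9 54.4] 0.6 z pct [34.4 52.9 58.5 61.8]
  mean [468.26953    -1.9215617] axis [-0.26087964  0.96537134]
jar 407 rect [640.6   6.7] [50.4 50.8] 2.0 z pct [46.3 69.2 74.6 76.2]
  mean [638.24005     5.8778014] axis [-0.9777282  -0.20987513]
bowl 1431 rect [496.9 474.2] [191.9 148.5] 77.9 z pct [31.2 51.3 67.7 70.5]
  mean [497.75558 473.6871 ] axis [-0.99634769 -0.08538899]
px rays [ 459.60301897 -124.50065388   38.        ] [ 461.97637963 -251.02624203   38.        ]
```

View pics/crop.png

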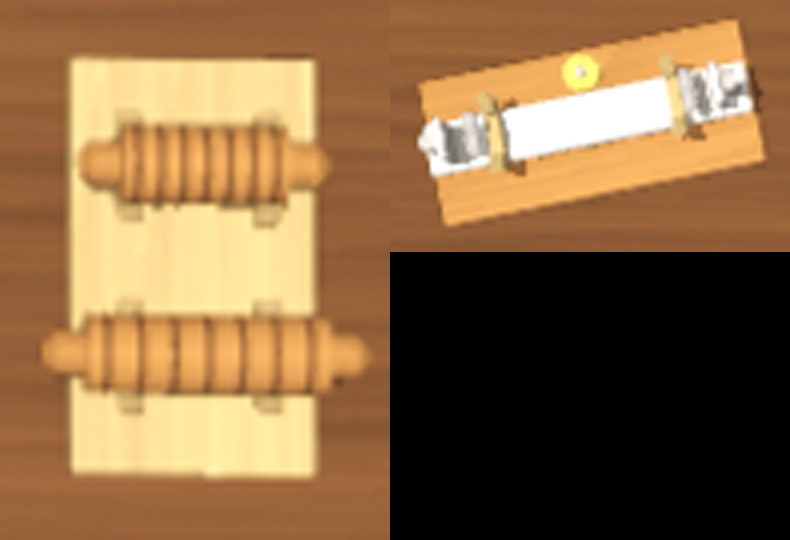

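The crop confirms it. The lower roller, barrel centre about (399.6,284) in the full picture, is about 130 mm long, and the upper one about 99 mm. Now I move over the stand to look at it with the wrist camera.

play_rows([
  [0.6,-0.56,0,0,0,-0.7,0],
  [0.6,-0.56,0,0,0,-0.7,0],
  [0.6,-0.56,0,0,0,-0.7,0],
  [0.6,-0.56,0,0,0,-0.7,0],
  [0.6,-0.56,0,0,0,-0.7,0],
  [0.6,-0.56,0,0,0,-0.7,0],
  [0.6,-0.56,0,0,0,-0.7,0],
  [0.6,-0.56,0,0,0,-0.7,0],
])

```text
time_s: 0.77
eef_pos: [424.0, 290.8, 231.1]
ee_rot: [-0.0, 0.499, 0.866, -0.0]
force: [0.2, 0.6, 0.4]
grip_width: 0.497
```

play_rows([
  [0.6,-0.56,0,0,0,-0.7,0],
  [0.6,-0.56,0,0,0,-0.7,0],
  [0.6,-0.56,0,0,0,-0.7,0],
  [0.6,-0.56,0,0,0,-0.7,0],
  [0,0,0,0,0,0,0],
  [0,0,0,0,0,0,0],
])

```text
time_s: 1.27
eef_pos: [519.7, 201.5, 230.5]
ee_rot: [-0.0, 0.62, 0.785, -0.0]
force: [-0.8, -0.1, 0.5]
grip_width: 0.497
```

```bash
cat >> h.py <<'E'
def wrist():
    s=sensors.sense(); c=capture("wrist"); T=np.array(c["tool_from_camera"],float)
    Rt=R.from_quat(np.array(s["ee_rot"])[[1,2,3,0]]).as_matrix()
    c["rotation"]=Rt@T[:3,:3]; c["eye"]=Rt@T[:3,3]+s["eef_pos"]
    return s,c
def toolyaw(s):
    y=R.from_quat(np.array(s["ee_rot"])[[1,2,3,0]]).as_matrix()
    return np.round(y,4)
E
python3 - <<'E'
from h import *
import pickle
s,c=wrist(); save("w1",c["pixels"]); pickle.dump(c,open("w1.pkl","wb"))
print(s["time_s"],s["eef_pos"],toolyaw(s).tolist(),s["grip_width"],s["joints"]); print(c["eye"],c["fx"],np.round(c["tool_from_camera"],3).tolist())
E
```

```text
1.2667 [519.66639202 201.47331298 230.53383645] [[-0.2311, 0.9729, -0.0014], [0.9729, 0.2311, -0.0002], [0.0002, -0.0014, -1.0]] 0.49685585599164683 [ 1.59615894e-01  3.85788053e-01  1.39790529e+00  6.81530241e-05
  1.35929390e+00 -7.36031235e-02]
[500.81018221 278.62489395 373.6492635 ] 415.1929317339842 [[0.001, -0.95, -0.313, 79.445], [1.0, 0.001, 0.001, -0.715], [-0.001, -0.313, 0.95, -143.101], [0.0, 0.0, 0.0, 1.0]]
```

View pics/w1.png

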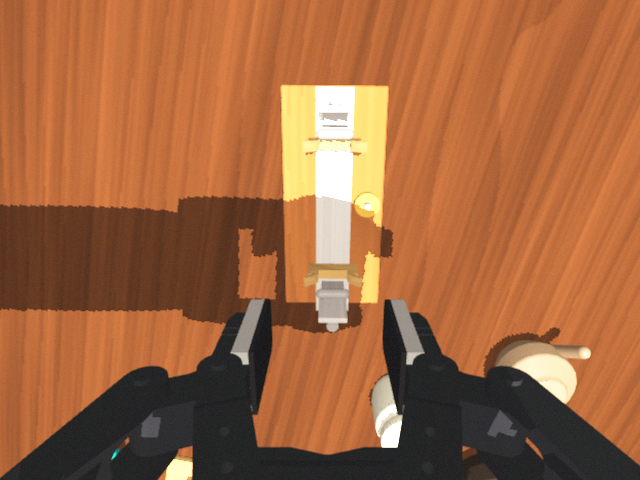

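The wrist view shows the whole stand: base corners near (281,86), (388,86), (380,302) and (285,302), rests at (335,147) and (332,273), and a yellow knob at (367,204). I'll measure it by rays and depth.

```bash
python3 - <<'E'
from h import *
import pickle
c=pickle.load(open("w1.pkl","rb")); im=c["pixels"]; P=cloud(c); z=P[...,2]; ok=c["z_map"]>0
v,u=np.indices(z.shape)
Q=np.array([ray(c,*q,10) for q in [(281.5,86),(388,86),(379.5,302.5),(285,302.5)]]); print(np.round(Q,1).tolist())
print("centre",Q.mean(0)); 
for i in range(4): print(np.round(np.linalg.norm(Q[i]-Q[(i+1)%4]),1),end=" ")
ax=(Q[0]+Q[1]-Q[2]-Q[3])[:2]; ax/=np.linalg.norm(ax); print("axis",ax,"yaw deg",np.degrees(np.arctan2(-ax[0],ax[1])))
def mid(pts): return pts
# base by depth
m=ok&(z>6)&(z<14)&(u>270)&(u<400)&(v<320)&(v>70)
xy=P[m][:,:2].astype(np.float32); r=cv2.minAreaRect(xy); print("depth base",r)
ctr=Q.mean(0)[:2]; nx=np.array([ax[1],-ax[0]])
m=ok&(u>270)&(u<400)&(v<335)&(v>70)&(z>3)
L=np.stack([(P[...,:2]-ctr)@nx,(P[...,:2]-ctr)@ax],-1)
def rep(n,mm):
    q=L[mm]; print(n,mm.sum(),"x",np.round(np.percentile(q[:,0],[2,50,98]),1),"y",np.round(np.percentile(q[:,1],[2,50,98]),1),"z",np.round(np.percentile(z[mm],[2,50,98]),1))
rep("knob",m&(u>355)&(u<381)&(v>192)&(v<217)&(z>12))
rep("bar",m&(v>160)&(v<260)&(np.abs(L[...,0])<18)&(z>14))
rep("rest+",m&(v>140)&(v<155)&(z>16)); rep("rest-",m&(v>262)&(v<287)&(z>16))
for lo in range(-90,91,5):
    mm=m&(L[...,1]>=lo)&(L[...,1]<lo+5)&(z>16)
    if mm.sum()>5: rep(str(lo),mm)
t=pickle.load(open("top.pkl","rb"));Pt=cloud(t);im=t["pixels"]
hsv=cv2.cvtColor(im,cv2.COLOR_RGB2HSV)
print("roller mid",ray(t,399.6,284,38))
E
```

```text
[[461.7, 279.9, 10.0], [547.0, 300.2, 10.0], [593.9, 107.5, 10.0], [504.4, 86.1, 10.0]]
centre [526.73328588 193.44317128  10.        ]
87.8 198.3 92.0 198.4 axis [-0.22570553  0.97419557] yaw deg 13.044369541088368
depth base ((525.6427001953125, 194.00759887695312), (90.32493591308594, 199.62896728515625), 12.872564315795898)
knob 470 x [19.9 29.  38.6] y [-9.2  1.2 10.5] z [14.7 16.5 23. ]
bar 3448 x [-15.2  -1.   13.3] y [-45.2  -1.3  39.3] z [26.5 28.  29.5]
rest+ 814 x [-24.   -0.4  22.2] y [46.  54.1 59.1] z [27.1 43.7 60. ]
rest- 1214 x [-23.5  -1.1  21. ] y [-71.4 -53.1 -50. ] z [27.3 42.2 59.3]
-90 76 x [-16.2  -1.4  13.3] y [-89.9 -88.1 -85.2] z [27.1 69.7 71.8]
-85 188 x [-16.2  -1.1  10.5] y [-84.3 -81.5 -80. ] z [28.1 73.6 75.1]
-80 513 x [-12.9  -1.7  10.2] y [-79.9 -79.4 -78.4] z [32.  58.3 73.8]
-75 55 x [-16.2 -11.7  13. ] y [-74.8 -72.2 -70.1] z [26.5 28.1 29. ]
-70 325 x [-13.5  -0.9  11.5] y [-69.2 -67.2 -65.1] z [27.1 35.6 64.8]
-65 239 x [-14.3  -1.7  11.4] y [-64.9 -62.1 -60.1] z [28.8 64.1 66. ]
-60 230 x [-24.4  -0.3  21.5] y [-59.9 -56.9 -55.1] z [41.7 51.7
[... 1412 characters left out ...]
  13.5] y [45.1 47.  49.3] z [26.4 28.  29.6]
50 312 x [-24.   -0.6  22.3] y [51.6 53.3 55. ] z [41.7 44.5 60.2]
55 451 x [-23.9  -1.4  22.2] y [55.2 57.8 59.6] z [33.  45.9 59.9]
60 190 x [-13.4  -0.3  12.1] y [61.1 63.4 64.9] z [61.4 64.3 66. ]
65 342 x [-14.4  -0.3  13.2] y [65.4 67.7 70. ] z [27.4 62.8 66.1]
70 254 x [-15.   -0.6  13.8] y [70.  72.2 74.6] z [26.7 28.4 57.2]
75 224 x [-15.   -0.6  13.7] y [75.2 77.5 79.2] z [26.6 28.2 29.8]
80 229 x [-15.   -2.1  11. ] y [81. 83. 85.] z [27.8 73.9 75.6]
85 285 x [-15.   -0.7  13.5] y [85.  87.4 89.8] z [26.6 29.1 74.1]
90 262 x [-15.   -1.5  14. ] y [90.3 92.7 94.9] z [26.7 28.6 71.5]
roller mid [ 461.98589759 -187.99601891   38.        ]
```

Three marks agree on the seat height: bar top about 28, end-plate tops about 74 and lips about 65 mm. All give a seated axis near 52 mm. The stand centre is about (525.7,193.7), yaw about 12.8°. Now over the roller.

play_rows([
  [-0.12,-0.81,0,0,0,-0.186,0.4],
  [-0.12,-0.81,0,0,0,-0.186,0.4],
  [-0.12,-0.81,0,0,0,-0.186,0.4],
  [-0.12,-0.81,0,0,0,-0.186,0.4],
  [-0.12,-0.81,0,0,0,-0.186,0.4],
  [-0.12,-0.81,0,0,0,-0.186,0.4],
  [-0.12,-0.81,0,0,0,-0.186,0.4],
  [-0.12,-0.81,0,0,0,-0.186,0.4],
])

```text
time_s: 1.98
eef_pos: [479.9, -56.8, 231.4]
ee_rot: [-0.0, 0.678, 0.735, 0.0]
force: [-0.9, 0.4, 0.9]
grip_width: 0.701
```

play_rows([
  [-0.12,-0.81,0,0,0,-0.186,0.4],
  [-0.12,-0.81,0,0,0,-0.186,0.4],
  [-0.12,-0.81,0,0,0,-0.186,0.4],
  [-0.12,-0.81,0,0,0,-0.186,0.4],
  [0,0,0,0,0,0,0.4],
  [0,0,0,0,0,0,0.4],
])

```text
time_s: 2.48
eef_pos: [461.2, -186.1, 231.2]
ee_rot: [-0.0, 0.707, 0.707, 0.0]
force: [0.3, 1.2, 0.1]
grip_width: 0.7
```

```bash
python3 - <<'E'
from h import *
import pickle
s,c=wrist(); save("w2",c["pixels"]); pickle.dump(c,open("w2.pkl","wb"))
print(s["time_s"],s["eef_pos"],toolyaw(s).tolist(),s["grip_width"],c["eye"])
P=cloud(c);z=P[...,2]
m=(c["z_map"]>0)&(z>36)&(z<75)&(np.abs(P[...,0]-500)<90)&(np.abs(P[...,1]+187)<90)
n,l,st,ce=cv2.connectedComponentsWithStats(m.astype(np.uint8))
for i in range(1,n):
    if st[i,4]>300:
        q=P[l==i]; print(st[i],cv2.minAreaRect(q[:,:2].astype(np.float32)),np.percentile(q[:,2],[50,98]), np.round(np.percentile(q[:,0],[1,99]),1),np.round(np.percentile(q[:,1],[.5,99.5]),1))
E
```

```text
2.4833 [ 461.21753041 -186.14845867  231.16380577] [[-0.0011, 1.0, -0.0003], [1.0, 0.0011, 0.0005], [0.0005, -0.0003, -1.0]] 0.6996577010029119 [ 460.68397659 -106.91206259  374.30397587]
[ 308  119   40  156 5290] ((461.5812683105469, -186.41299438476562), (32.1976203918457, 129.88609313964844), 0.4709594249725342) [51.53703986 55.19945155] [446.  477.1] [-247.3 -122.7]
[ 399  138   44  120 4015] ((537.34765625, -185.48956298828125), (32.17015838623047, 100.20416259765625), 0.6657996773719788) [50.9830232  55.16523406] [521.6 551.6] [-232.4 -136.3]
```

View pics/w2.png

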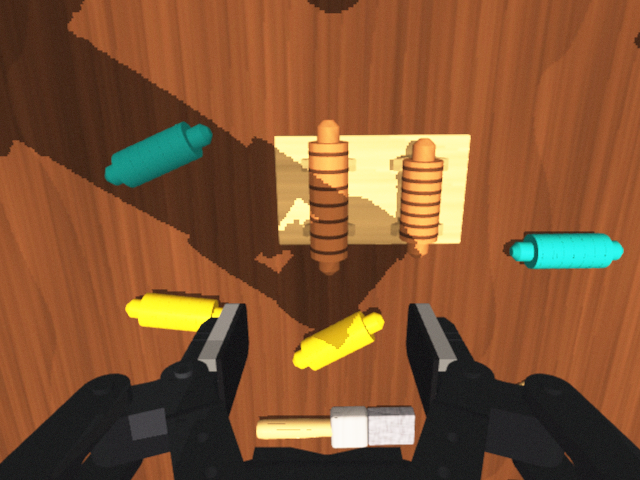

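The long roller is at (328,197), centre (461.6,-186.4). Its measured rectangle of 32.2 × 129.9 mm matches, and the TCP stands over it within 0.5 mm. Descending.

play_rows([
  [0.01,-0.01,-0.7,0,0,0.06,0.4],
  [0,0,-0.9,0,0,0,0.4],
  [0,0,-0.9,0,0,0,0.4],
  [0,0,-0.9,0,0,0,0.4],
  [0,0,-0.8,0,0,0,0.4],
  [0,0,-0.6,0,0,0,0.4],
  [0,0,-0.3,0,0,0,0.4],
  [0,0,-0.15,0,0,0,0.4],
])

```text
time_s: 3.2
eef_pos: [461.4, -184.3, 19.7]
ee_rot: [-0.002, 0.703, 0.711, -0.0]
force: [0.6, -0.3, -0.7]
grip_width: 0.699
```

play_rows([
  [0,0,0,0,0,0,0.4],
  [0,0,0,0,0,0,0],
  [0,0,0,0,0,0,-0.3],
  [0,0,0,0,0,0,-0.6],
  [0,0,0,0,0,0,-1],
  [0,0,0,0,0,0,-1],
  [0,0,0,0,0,0,-1],
  [0,0,0,0,0,0,-1],
], squeeze=60)

```text
time_s: 3.87
eef_pos: [462.4, -186.6, 22.7]
ee_rot: [0.001, 0.704, 0.71, 0.0]
force: [-1.8, 2.8, 5.5]
grip_width: 0.35
```

play_rows([
  [0,0,0.1,0,0,0,-1],
  [0,0,0.3,0,0,0,-1],
  [0,0,0.6,0,0,0,-1],
  [0,0,0.8,0,0,0,-1],
  [0,0,0.8,0,0,0,-1],
  [0,0,0.4,0,0,0,-1],
  [0,0,0.2,0,0,0,-1],
  [0,0,0,0,0,0,-1],
])

```text
time_s: 4.53
eef_pos: [462.4, -186.9, 151.0]
ee_rot: [0.002, 0.704, 0.71, 0.0]
force: [-0.3, -0.6, -2.6]
grip_width: 0.356
```

play_rows([
  [0,0,0,0,0,0,-1],
  [0,0,0,0,0,0,-1],
])

```text
time_s: 4.7
eef_pos: [461.3, -186.2, 147.9]
ee_rot: [-0.001, 0.704, 0.71, -0.0]
force: [-0.4, 0.3, -2.2]
grip_width: 0.354
```

```bash
python3 - <<'E'
from h import *
import pickle
s,c=wrist(); save("w3",c["pixels"]); pickle.dump(c,open("w3.pkl","wb"))
print(s["time_s"],s["eef_pos"],toolyaw(s).tolist(),s["grip_width"],s["force"])
E
```

```text
4.7 [ 461.29064017 -186.1997738   147.92529857] [[-0.0079, 1.0, -0.0022], [1.0, 0.0079, 0.0015], [0.0015, -0.0022, -1.0]] 0.3539720772546955 [-0.4262384   0.33323549 -2.19585121]
```

View pics/w3.png

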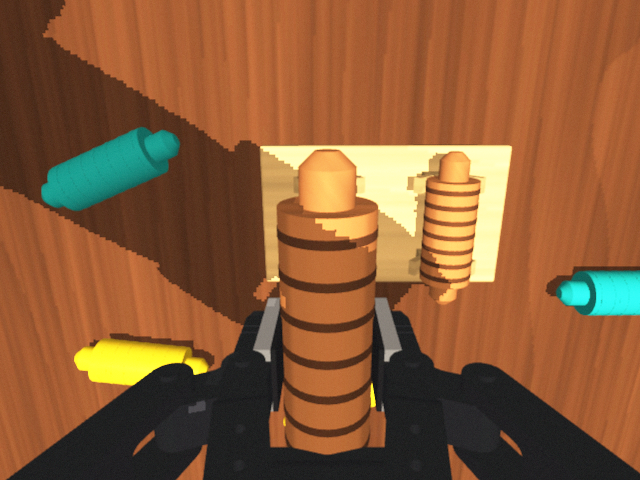

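The roller is held across mid-barrel, with its near stub at (327,180), and the short roller has not moved. Next I measure how it sits in the hand.

```bash
cat >> h.py <<'E'
def held(s,c):
    """roller in tool axes, from depth: tool x (along), y (jaw), z (down) relative to TCP"""
    P=cloud(c); Rt=R.from_quat(np.array(s["ee_rot"])[[1,2,3,0]]).as_matrix()
    L=(P-s["eef_pos"])@Rt; m=(c["z_map"]>0)&(np.abs(L[...,1])<20)&(L[...,2]>-45)&(L[...,2]<0)&(L[...,0]>-10)&(L[...,0]<75)
    q=L[m]; print("n",len(q),"tip x",np.percentile(q[:,0],[98,99,99.7]))
    for a,b in [(14,22),(22,30),(30,38),(38,46),(52,60)]:
        k=q[(q[:,0]>a)&(q[:,0]<b)]
        if len(k)>30: print(a,"y",np.round(np.percentile(k[:,1],[1,99]),1),"mid",np.round(np.percentile(k[:,1],[1,99]).mean(),2),"top z",np.round(np.percentile(k[:,2],[2,5]),2))
E
python3 - <<'E'
from h import *
s,c=wrist(); print(s["eef_pos"]); held(s,c)
E
```

```text
[ 461.34200365 -186.18093193  147.91243625]
n 23728 tip x [62.04720832 63.47264994 64.7022234 ]
14 y [-15.8  14.8] mid -0.52 top z [-32.35 -32.01]
22 y [-15.7  14.6] mid -0.55 top z [-32.38 -32.13]
30 y [-15.7  14.6] mid -0.57 top z [-32.33 -32.06]
38 y [-15.8  14.7] mid -0.56 top z [-32.44 -32.17]
52 y [-9.2  8.1] mid -0.55 top z [-25.52 -25.2 ]
```

The roller is level, centred along the hand within about 0.3 mm, with its axis 16.3 mm above the TCP. The TCP target over the stand is about (526.2,194.0), yaw 12.8°.

play_rows([
  [0.135,0.5,0,0,0,0.172,-1],
  [0.135,0.79,0,0,0,0.172,-1],
  [0.135,0.79,0,0,0,0.172,-1],
  [0.135,0.79,0,0,0,0.172,-1],
  [0.135,0.79,0,0,0,0.172,-1],
  [0.135,0.79,0,0,0,0.172,-1],
  [0.135,0.79,0,0,0,0.172,-1],
  [0.135,0.79,0,0,0,0.172,-1],
])

```text
time_s: 5.47
eef_pos: [504.8, 56.2, 148.5]
ee_rot: [-0.001, 0.651, 0.759, -0.0]
force: [1.2, -1.2, -2.3]
grip_width: 0.352
```

play_rows([
  [0.135,0.79,0,0,0,0.172,-1],
  [0.135,0.79,0,0,0,0.172,-1],
  [0.135,0.79,0,0,0,0.172,-1],
  [0.135,0.79,0,0,0,0.172,-1],
  [0,0.3,0,0,0,0,-1],
  [0,0,0,0,0,0,-1],
  [0,0,0,0,0,0,-1],
  [0,0,0,0,0,0,-1],
])

```text
time_s: 6.13
eef_pos: [526.5, 192.0, 148.8]
ee_rot: [-0.0, 0.624, 0.781, -0.0]
force: [-0.2, -0.2, -2.1]
grip_width: 0.352
```

```bash
python3 - <<'E'
from h import *
import pickle
s,c=wrist(); save("w4",c["pixels"]); pickle.dump((s,c),open("w4.pkl","wb"))
y=toolyaw(s); print(s["time_s"],s["eef_pos"],y.tolist(),"yaw",np.degrees(np.arctan2(y[1,1],y[0,1])),s["force"]); held(s,c)
P=cloud(c); Rt=R.from_quat(np.array(s["ee_rot"])[[1,2,3,0]]).as_matrix()
L=(P-s["eef_pos"])@Rt; z=P[...,2]; m0=(c["z_map"]>0)&(np.abs(L[...,1])<60)
for a in range(45,106,4):
    for lo,hi in [(6,14),(24,31),(55,80)]:
        m=m0&(L[...,0]>=a)&(L[...,0]<a+4)&(z>lo)&(z<hi)
        if m.sum()>20: print(a,(lo,hi),m.sum(),np.round(np.percentile(L[m][:,1],[2,50,98]),1),"z",np.round(np.percentile(z[m],[5,50,95]),1))
E
```

```text
6.1333 [526.54113132 191.95336596 148.84215425] [[-0.2213, 0.9752, -0.001], [0.9752, 0.2213, -0.0005], [-0.0002, -0.0011, -1.0]] yaw 12.785472987298201 [-0.21419928 -0.21394155 -2.08872845]
n 23787 tip x [62.10845786 63.53191621 64.80962433]
14 y [-16.   14.6] mid -0.73 top z [-32.33 -31.97]
22 y [-15.9  14.5] mid -0.72 top z [-32.42 -32.09]
30 y [-15.8  14.4] mid -0.73 top z [-32.3 -32. ]
38 y [-16.   14.5] mid -0.75 top z [-32.48 -32.16]
52 y [-9.4  7.9] mid -0.76 top z [-25.5  -25.18]
45 (6, 14) 454 [-43.9  16.2  43.5] z [ 9.3 10.4 11.5]
45 (24, 31) 79 [-15.   10.2  14.6] z [27.2 28.1 29.5]
49 (6, 14) 302 [-44.5 -29.7  43.5] z [ 9.2 10.4 11.5]
49 (24, 31) 132 [-14.5   0.4  13.9] z [27.1 28.  29.1]
53 (6, 14) 296 [-44.5  -0.4  43.3] z [ 9.1 10.4 11.4]
53 (55, 80) 186 [-24.3 -17.   23.2] z [55.3 58.4 60.3]
57 (6, 14) 430 [-44.   16.3  43.3] z [ 9.2 10.4 11.7]
57 (55, 80) 200 [-24.2  15.6  23.6] z [55.3 58.2 60.2]
61 (6, 14) 503 [-43.9 -16.9  43.4] z [ 9.2 10.3 11.7]
61 (55, 80) 232 [-12.6  -0.6  11.7] z [61.6 63.9 65.5]
65 (6, 14) 594 [-44.2 -17.5  43.1] z [ 9.2 10.4 11.5]
65 (55, 8
[... 540 characters left out ...]
(55, 80) 326 [-11.5  -0.6  10.8] z [65.8 73.9 75.1]
85 (6, 14) 545 [-43.7  16.1  43.6] z [ 9.2 10.4 11.6]
85 (24, 31) 51 [-15.    3.6  14.4] z [27.  27.9 28.9]
85 (55, 80) 258 [-11.4  -0.6  10.8] z [69.5 73.7 74.8]
89 (6, 14) 631 [-44.  -16.4  43.2] z [ 9.2 10.4 11.5]
89 (24, 31) 253 [-14.9  -5.3  14.3] z [27.  28.1 29.2]
89 (55, 80) 156 [-5.1 -0.6  4.4] z [69.4 70.4 71.5]
93 (6, 14) 629 [-44.1 -16.9  42.7] z [ 9.2 10.4 11.7]
93 (24, 31) 236 [-15.4  -6.2  14.2] z [26.8 28.2 29.2]
93 (55, 80) 126 [-4.5 -0.6  3.6] z [69.3 70.5 71.6]
97 (6, 14) 602 [-43.9 -16.9  43. ] z [ 9.2 10.4 11.5]
97 (24, 31) 185 [-15.3  -4.1  14.2] z [27.  28.  29.3]
101 (6, 14) 167 [-42.    5.1  42.3] z [ 8.1  9.2 10.3]
```

View pics/w4.png

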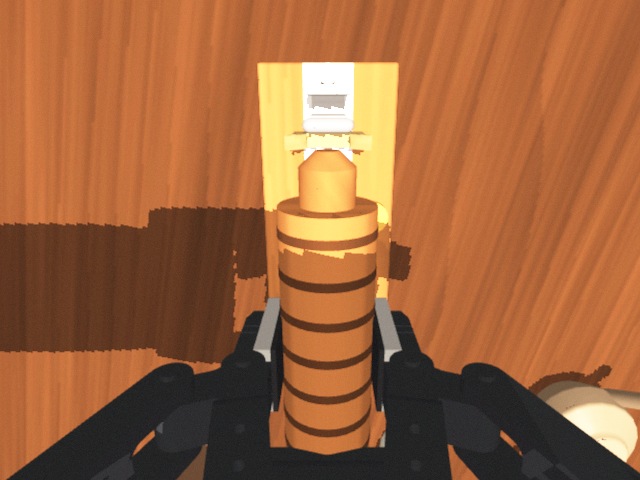

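The near stub at (327,180) lines up with the clip and plate at (328,90). Across, roller and stand agree within 0.3 mm, and the yaw agrees. Along the axis about +2 mm is still needed, so I check that once more.

```bash
python3 - <<'E'
from h import *
import pickle
s,c=pickle.load(open("w4.pkl","rb")); P=cloud(c); Rt=R.from_quat(np.array(s["ee_rot"])[[1,2,3,0]]).as_matrix()
L=(P-s["eef_pos"])@Rt; z=P[...,2]; ok=c["z_map"]>0
m=ok&(z>5)&(z<14)&(np.abs(L[...,1])<40)&(L[...,0]>60)&(L[...,0]<120); print("base end",np.percentile(L[m][:,0],[97,99,99.8]))
for v in (60,61,62,63,64,65): print(v,c["pixels"][v,290],np.round(((ray(c,290,v,10)-s["eef_pos"])@Rt)[0],2))
m=ok&(z>55)&(z<68)&(np.abs(L[...,1])<8)&(L[...,0]>58)&(L[...,0]<74)
for a in np.arange(58,74,1):
    k=m&(L[...,0]>=a)&(L[...,0]<a+1)
    if k.sum()>5: print(a,k.sum(),np.round(np.median(z[k]),1))
tip=ok&(np.abs(L[...,1]+.7)<3)&(L[...,2]>-40)&(L[...,2]<0)&(L[...,0]>50)&(L[...,0]<72)
print("tip",np.percentile(L[tip][:,0],[95,99,100]))
E
```

```text
base end [100.9897023  101.63494063 101.70934608]
60 [182 102  54] 102.7
61 [184 105  56] 102.12
62 [232 142  72] 101.54
63 [253 190  98] 100.96
64 [255 210 111] 100.38
65 [255 222 117] 99.79
62 29 62.0
63 60 63.8
64 60 64.7
65 61 65.1
66 62 64.9
67 61 64.9
68 63 64.5
69 61 63.1
70 59 61.4
71 30 60.8
tip [64.84037242 65.01974483 65.07744707]
```

play_rows([
  [-0.005,0.046,-0.3,0,0,0,-1],
  [0,0,-0.5,0,0,0,-1],
  [0,0,-0.5,0,0,0,-1],
  [0,0,-0.4,0,0,0,-1],
  [0,0,-0.3,0,0,0,-1],
  [0,0,-0.13,0,0,0,-1],
  [0,0,0,0,0,0,-1],
  [0,0,0,0,0,0,-1],
])

```text
time_s: 6.85
eef_pos: [526.9, 194.3, 64.6]
ee_rot: [0.0, 0.624, 0.781, 0.0]
force: [-0.9, 0.3, -2.4]
grip_width: 0.35
```

play_rows([
  [0,0,0,0,0,0,-1],
  [0,0,0,0,0,0,-1],
  [0,0,0,0,0,0,-1],
])

```text
time_s: 7.1
eef_pos: [526.8, 194.8, 64.7]
ee_rot: [0.0, 0.624, 0.782, 0.0]
force: [-0.5, 0.7, -2.2]
grip_width: 0.354
```

```bash
python3 - <<'E'
from h import *
s,c=wrist()
y=toolyaw(s); print(s["time_s"],s["eef_pos"],"yaw",np.degrees(np.arctan2(y[1,1],y[0,1])),s["force"]); held(s,c)
P=cloud(c); Rt=R.from_quat(np.array(s["ee_rot"])[[1,2,3,0]]).as_matrix()
L=(P-s["eef_pos"])@Rt; z=P[...,2]; ok=c["z_map"]>0
m=ok&(z>5)&(z<14)&(np.abs(L[...,1])<40)&(L[...,0]>60)&(L[...,0]<120); print("base end",np.percentile(L[m][:,0],[97,99,99.8]))
for n,a,b,lo,hi in [("lip",66,74,60,70),("plate",80,86,72,78),("bar",74,79,24,31),("base",80,95,7,13)]:
    k=ok&(L[...,0]>a)&(L[...,0]<b)&(z>lo)&(z<hi)&(np.abs(L[...,1])<60)
    if k.sum()>20: q=np.percentile(L[k][:,1],[2,98]); print(n,q,q.mean(),np.percentile(z[k],95),np.percentile(L[k][:,0],[1,99]))
E
```

```text
7.1 [526.80389581 194.83372272  64.74558451] yaw 12.832710145773826 [-0.46680968  0.71552031 -2.17697201]
n 24193 tip x [63.72945971 64.65462155 65.34795526]
14 y [-16.1  14.4] mid -0.82 top z [-32.36 -32.03]
22 y [-15.9  14.6] mid -0.68 top z [-32.39 -32.05]
30 y [-15.9  14.4] mid -0.76 top z [-32.28 -32.02]
38 y [-16.2  14.5] mid -0.84 top z [-32.4  -32.13]
52 y [-9.4  7.9] mid -0.76 top z [-25.47 -25.18]
base end [97.76849408 98.59345956 98.72374494]
lip [-12.79761492  10.29940828] -1.2491033191906586 64.71702121094083 [66.00925422 68.41357205]
plate [-12.75308441  10.03876385] -1.357160280575192 75.1088823334004 [80.03309693 83.80345949]
bar [-15.93048965  13.07600161] -1.4272440196168201 29.273425227420326 [74.32035298 78.69591824]
base [-44.86889743  42.1215092 ] -1.3736941182202322 11.568712172250457 [80.30580313 94.92779932]
```

The TCP overshot by about 1 mm along the axis and 0.6 mm across. I correct that and go on down slowly.

play_rows([
  [-0.009,-0.028,-0.05,0,0,0,-1],
  [0,0,-0.05,0,0,0,-1],
  [0,0,-0.05,0,0,0,-1],
  [0,0,0,0,0,0,-1],
  [0,0,0,0,0,0,-1],
  [0,0,0,0,0,0,-1],
])

```text
time_s: 7.65
eef_pos: [526.2, 193.7, 58.1]
ee_rot: [-0.0, 0.624, 0.782, -0.0]
force: [0.2, 0.5, -2.3]
grip_width: 0.352
```

```bash
cat > chk.py <<'E'
from h import *
s,c=wrist(); save("last",c["pixels"])
y=toolyaw(s); print(s["time_s"],s["eef_pos"],"yaw",np.degrees(np.arctan2(y[1,1],y[0,1])),s["force"],s["wrist_torque"]); held(s,c)
P=cloud(c); Rt=R.from_quat(np.array(s["ee_rot"])[[1,2,3,0]]).as_matrix()
L=(P-s["eef_pos"])@Rt; z=P[...,2]; ok=c["z_map"]>0
m=ok&(z>5)&(z<14)&(np.abs(L[...,1])<40)&(L[...,0]>60)&(L[...,0]<120); print("base end",np.percentile(L[m][:,0],[97,99,99.8]))
for n,a,b,lo,hi in [("lip",62,74,60,70),("plate",78,86,72,78),("bar",74,79,24,31),("base",80,95,7,13)]:
    k=ok&(L[...,0]>a)&(L[...,0]<b)&(z>lo)&(z<hi)&(np.abs(L[...,1])<60)
    if k.sum()>20: q=np.percentile(L[k][:,1],[2,98]); print(n,q.round(2),q.mean().round(2),np.percentile(z[k],95),np.percentile(L[k][:,0],[1,99]))
E
python3 chk.py
```

```text
7.65 [526.16996018 193.72190224  58.05876842] yaw 12.838296620456902 [ 0.19783058  0.46598076 -2.31408742] [-0.03092319 -0.02031086  0.02604065]
n 25577 tip x [67.44601017 68.33814764 69.18800346]
14 y [-16.   14.5] mid -0.72 top z [-32.22 -32.02]
22 y [-15.9  14.4] mid -0.73 top z [-32.4  -32.09]
30 y [-15.9  14.3] mid -0.8 top z [-32.29 -31.96]
38 y [-16.1  14.5] mid -0.8 top z [-32.44 -32.11]
52 y [-9.4 19.6] mid 5.08 top z [-25.41 -25.13]
base end [98.68944131 99.46680311 99.63143017]
lip [-13.21  12.39] -0.41 65.71526572059744 [62.11747082 69.46153789]
plate [-11.73  10.89] -0.42 75.01302752606112 [80.00972911 84.95919992]
bar [-14.9   13.95] -0.48 29.29602569654449 [74.13061442 78.72359257]
base [-44.01  42.96] -0.53 11.528573532655287 [80.27712425 94.82918368]
```

Along error is now about 0.2 mm and across about 0.3 mm. I start the press in 1 mm rows.

play_rows([
  [0,0,-0.025,0,0,0,-1],
  [0,0,-0.025,0,0,0,-1],
  [0,0,-0.025,0,0,0,-1],
  [0,0,-0.025,0,0,0,-1],
  [0,0,-0.025,0,0,0,-1],
  [0,0,-0.025,0,0,0,-1],
  [0,0,0,0,0,0,-1],
  [0,0,0,0,0,0,-1],
])

```text
time_s: 8.37
eef_pos: [527.1, 193.9, 53.1]
ee_rot: [0.001, 0.624, 0.782, 0.001]
force: [1.4, 0.1, 4.9]
grip_width: 0.351
```

play_rows([
  [0,0,-0.025,0,0,0,-1],
  [0,0,-0.025,0,0,0,-1],
  [0,0,-0.025,0,0,0,-1],
  [0,0,0,0,0,0,-1],
])

```text
time_s: 8.7
eef_pos: [526.5, 193.7, 49.4]
ee_rot: [0.0, 0.624, 0.782, 0.0]
force: [-0.7, 0.0, 0.7]
grip_width: 0.356
```

play_rows([
  [0,0,-0.025,0,0,0,-1],
  [0,0,-0.025,0,0,0,-1],
  [0,0,-0.025,0,0,0,-1],
  [0,0,0,0,0,0,-1],
])

```text
time_s: 9.03
eef_pos: [526.2, 193.8, 45.7]
ee_rot: [-0.0, 0.624, 0.782, 0.0]
force: [1.8, 1.0, -0.8]
grip_width: 0.354
```

```bash
python3 chk.py | head -8
```

```text
9.0333 [526.17115164 193.76969488  45.72796916] yaw 12.832710145773826 [ 1.8148499   0.98705739 -0.80630686] [ 0.10304373 -0.29083882  0.05487718]
n 27953 tip x [72.03942868 72.99513728 73.65537122]
14 y [-16.1  14.5] mid -0.78 top z [-32.4  -32.05]
22 y [-15.9  14.4] mid -0.75 top z [-32.36 -32.05]
30 y [-15.9  14.4] mid -0.73 top z [-32.32 -32.01]
38 y [-16.   14.6] mid -0.75 top z [-32.43 -32.17]
52 y [-19.6  19.7] mid 0.03 top z [-25.24 -24.89]
base end [98.8514638  99.5926842  99.87590439]
```

play_rows([
  [0,0,-0.025,0,0,0,-1],
  [0,0,-0.025,0,0,0,-1],
  [0,0,0,0,0,0,-1],
])

```text
time_s: 9.33
eef_pos: [526.0, 193.7, 43.7]
ee_rot: [-0.0, 0.624, 0.782, -0.0]
force: [0.8, 1.0, -1.8]
grip_width: 0.354
```

play_rows([
  [0,0,-0.025,0,0,0,-1],
  [0,0,-0.025,0,0,0,-1],
  [0,0,0,0,0,0,-1],
])

```text
time_s: 9.58
eef_pos: [525.8, 193.6, 41.4]
ee_rot: [-0.0, 0.624, 0.782, -0.0]
force: [1.1, -0.4, -4.3]
grip_width: 0.355
```

The clips are starting to pull, with no slip in the hand. I continue in finer steps.

play_rows([
  [0,0,-0.0125,0,0,0,-1],
  [0,0,-0.0125,0,0,0,-1],
  [0,0,-0.0125,0,0,0,-1],
  [0,0,0,0,0,0,-1],
])

```text
time_s: 9.92
eef_pos: [525.8, 193.7, 40.3]
ee_rot: [-0.0, 0.624, 0.782, -0.0]
force: [-0.5, -0.6, -4.3]
grip_width: 0.356
```

play_rows([
  [0,0,-0.0125,0,0,0,-1],
  [0,0,-0.0125,0,0,0,-1],
  [0,0,0,0,0,0,-1],
])

```text
time_s: 10.17
eef_pos: [526.0, 193.7, 39.3]
ee_rot: [-0.0, 0.624, 0.782, -0.0]
force: [0.8, 0.7, -5.7]
grip_width: 0.354
```

play_rows([
  [0,0,-0.0125,0,0,0,-1],
  [0,0,-0.0125,0,0,0,-1],
  [0,0,0,0,0,0,-1],
])

```text
time_s: 10.42
eef_pos: [526.0, 193.7, 38.3]
ee_rot: [-0.0, 0.624, 0.782, -0.0]
force: [0.3, -0.3, -5.9]
grip_width: 0.355
```

play_rows([
  [0,0,-0.0125,0,0,0,-1],
  [0,0,0,0,0,0,-1],
])

```text
time_s: 10.58
eef_pos: [526.1, 193.7, 37.9]
ee_rot: [-0.0, 0.624, 0.782, -0.0]
force: [0.8, -0.0, -6.2]
grip_width: 0.354
```

play_rows([
  [0,0,-0.0125,0,0,0,-1],
  [0,0,0,0,0,0,-1],
])

```text
time_s: 10.75
eef_pos: [526.1, 193.7, 37.5]
ee_rot: [-0.0, 0.624, 0.782, -0.0]
force: [0.3, -0.2, -6.3]
grip_width: 0.354
```

play_rows([
  [0,0,-0.0125,0,0,0,-1],
  [0,0,0,0,0,0,-1],
])

```text
time_s: 10.92
eef_pos: [526.1, 193.7, 37.1]
ee_rot: [-0.0, 0.624, 0.782, 0.0]
force: [0.8, -0.3, -4.9]
grip_width: 0.351
```

play_rows([
  [0,0,-0.0125,0,0,0,-1],
  [0,0,0,0,0,0,-1],
])

```text
time_s: 11.08
eef_pos: [526.2, 193.7, 36.6]
ee_rot: [0.0, 0.624, 0.782, 0.0]
force: [0.5, 1.2, -5.0]
grip_width: 0.352
```

play_rows([
  [0,0,-0.0125,0,0,0,-1],
  [0,0,0,0,0,0,-1],
])

```text
time_s: 11.25
eef_pos: [526.2, 193.7, 36.4]
ee_rot: [0.0, 0.624, 0.782, 0.0]
force: [-1.0, -0.4, -0.7]
grip_width: 0.356
```

The force turned from −6 to −0.7 N at TCP z 36.4, so the rests are touched and the axis is at about 52.7 mm. Releasing now.

play_rows([
  [0,0,0,0,0,0,-1],
  [0,0,0,0,0,0,-1],
  [0,0,0,0,0,0,-0.2],
  [0,0,0,0,0,0,-0.1],
  [0,0,0,0,0,0,0],
  [0,0,0,0,0,0,0.1],
  [0,0,0,0,0,0,0.2],
  [0,0,0,0,0,0,0.2],
], squeeze=20)

```text
time_s: 11.92
eef_pos: [526.2, 193.7, 36.1]
ee_rot: [0.0, 0.624, 0.782, 0.0]
force: [-1.0, -0.2, -0.3]
grip_width: 0.603
```

play_rows([
  [0,0,0.1,0,0,0,0.2],
  [0,0,0.2,0,0,0,0.2],
  [0,0,0.5,0,0,0,0.2],
  [0,0,0.8,0,0,0,0.2],
  [0,0,0.8,0,0,0,0.2],
  [0,0,0.8,0,0,0,0.2],
  [0,0,0.5,0,0,0,0.2],
  [0,0,0,0,0,0,0.2],
])

```text
time_s: 12.58
eef_pos: [527.9, 194.1, 189.6]
ee_rot: [0.003, 0.624, 0.782, 0.003]
force: [1.3, -0.8, 0.5]
grip_width: 0.597
```

play_rows([
  [0,0,0,0,0,0,0.2],
  [0,0,0,0,0,0,0.2],
  [0,0,0,0,0,0,0.2],
])

```text
time_s: 12.83
eef_pos: [525.6, 193.6, 183.0]
ee_rot: [-0.001, 0.624, 0.782, -0.001]
force: [-0.3, 0.5, -1.2]
grip_width: 0.6
```

```bash
python3 - <<'E'
from h import *
s,c=wrist(); save("w5",c["pixels"][0:400,120:560])
print(s["time_s"],s["eef_pos"],s["force"],s["grip_width"])
P=cloud(c); z=P[...,2]; ok=c["z_map"]>0
a=np.radians(12.83); ax=np.array([-np.sin(a),np.cos(a)]); nx=np.array([np.cos(a),np.sin(a)])
D=P[...,:2]-np.array([525.74,193.72]); X=D@nx; Y=D@ax
m=ok&(np.abs(X)<60)&(np.abs(Y)<110)&(z>6)&(z<14); print("base x",np.percentile(X[m],[.5,99.5]),"y",np.percentile(Y[m],[.5,99.5]))
for lo in (-44,-30,-15,0,15,30,44,-58,54):
    k=ok&(np.abs(X)<17)&(Y>lo-2)&(Y<lo+2)&(z>40)&(z<80)
    if k.sum()>20: print(lo,"x",np.percentile(X[k],[1,99]).round(1),"mid",np.percentile(X[k],[1,99]).mean().round(2),"top",np.percentile(z[k],97).round(1))
for lo in range(44,96,2):
    for sg in (-1,1):
        k=ok&(np.abs(X)<5)&(Y*sg>lo)&(Y*sg<lo+2)&(z>24)&(z<90)
        if k.sum()>5: print(sg*lo,np.round(np.percentile(z[k],90),1),end=" | ")
E
```

```text
12.8333 [525.60231451 193.61616495 182.99649771] [-0.33025975  0.54814609 -1.21115739] 0.5997211187468727
base x [-44.68429134  44.4994278 ] y [-97.99217404  99.63800002]
-44 x [-15.8  14.7] mid -0.54 top 68.2
-30 x [-15.6  15.2] mid -0.19 top 68.5
-15 x [-16.1  14.9] mid -0.6 top 69.0
0 x [-15.8  15.4] mid -0.21 top 68.9
15 x [-16.4  15. ] mid -0.66 top 68.6
30 x [-16.1  14.7] mid -0.66 top 68.4
44 x [-15.7  15.2] mid -0.29 top 68.5
-58 x [-16.7  16.5] mid -0.12 top 61.3
54 x [-16.9  16.9] mid -0.02 top 61.5
-44 68.3 | 44 68.4 | -46 68.3 | 46 68.4 | 48 61.9 | 50 60.8 | -52 61.4 | 52 61.5 | -54 61.0 | 54 61.3 | -56 61.3 | 56 61.5 | -58 61.2 | 58 61.3 | -60 64.1 | 60 64.0 | -62 65.5 | 62 65.6 | -64 65.5 | 64 65.7 | -66 64.8 | 66 65.2 | -68 63.2 | 68 62.4 | 70 29.4 | 72 29.4 | 74 29.0 | 76 29.6 | -78 71.1 | 78 29.0 | -80 74.1 | 80 74.5 | -82 74.7 | 82 74.9 | -84 74.0 | 84 74.3 | -86 71.2 | 86 71.2 | -88 71.3 | 88 71.6 | -90 71.0 | 90 71.1 | -92 71.2 | 92 71.3 | -94 70.6 | 94 70.8 |
```

View pics/w5.png

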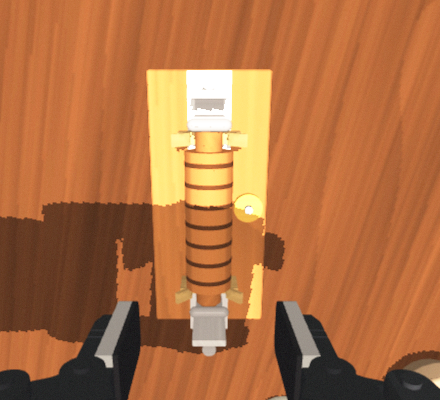

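The crop shows the roller seated at (208,220), with both lips closed over its stubs at (210,125) and (208,308). The top surfaces are level (about 68.5 mm over the barrel) and the lips are where they were on the empty stand. Handing in.

```bash
python3 -c "
from rig import order,sensors
print(order.finish_job(), sensors.sense()['time_s'])"
```

```text
the job is handed in; nothing more can be done
the job is handed in; nothing more can be done
```

The long roller is seated in the bench stand with both clips closed over its ends. I released it and handed the job in just after 12.8 s on the robot's clock; no verdict was reported.

**Pressing:** I pressed in 1 mm, then 0.5 mm steps. About 7 N showed at the clips. They then pulled the roller down, and I stopped when the pull faded on the rests, with the axis at about 52.5 mm. The force readings, taken at the end of each move, stayed far below the 40 N limit.

**Last checks, after letting go:**
- **Position:** the barrel is level and within about 0.7 mm of centre across. I estimate under 1 mm along the axis, from the barrel ends and lips lying symmetrically. The yaw matches the stand.
- **Clips:** both lips are back where they were on the empty stand. The clip joint values and the grip force can't be read directly, so the shut clips are judged from depth readings and the picture.
- **Surroundings:** the gripper is about 150 mm above the seated position and touching nothing. The short roller was still in the rack when last seen, just after the lift, and nothing was touched on the way. I did not take a final picture of the rack or the pottery.

**Disagreement:** the first correction over the stand overshot by about 1 mm. I found it in a second measurement and corrected it before pressing.

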